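# Register a tile in the stencil jig and close the frame

### The arm

A 6-joint arm with a two-finger parallel gripper is mounted at the origin on the work surface. World frame = base frame: x ahead of the robot, y to its left, z up, the work surface at z = 0. Lengths are in m, angles in rad, forces in N, time in s.
With the tool pointing down it reaches from about 0.275 to 0.75 m from the base axis. Payload 10.2 kg.
Tool frame: the origin (TCP) lies on the centre line of the jaws, within the pads' length; the fingertips stand 25 mm ahead of it and the grasp point (between the pads) lies 6 mm ahead of it; z points along the fingers, y is the line along which they close (so a half turn about z gives the same grasp; the last joint's range is limited). The gripper opens to 85 mm and grips with 20 to 120 N. Pads are 22 mm wide; open, the fingers measure 114 mm over their backs; the gripper's body (76 mm by 85 mm) begins 54 mm behind the grasp point. The pads swing forward as they close: fully open they stand 13 mm farther back than shut.
Start: joints at [-1.403, 0.313, 1.498, -0, 1.331, -0.223], TCP at [0.2, -0.485, 0.256] pointing down, gripper open.
Joint ranges: [-2.94, 2.94], [-0.97, 2.17], [0.19, 2.56], [-1.23, 4.37], [0.02, 3.11], [-2.88, 2.88]. Speed limits (rad/s): [2.39, 2.39, 3.01, 3.14, 3.14, 3.14].

### API

Orientations are given as a unit quaternion [x, y, z, w].
In Python, from workcell import observe, camera, close_job gives the robot as it stands.
- The arm moves only by the tool carry_out, never from a script. Its arguments are lists of equal length, an entry for each row: "slide": the shift along the tool's x, y, z in m, a list of three; "spin": the turn about the tool's z in rad. A call has exactly 8 rows; each row is the pose to reach, as a shift and turn from the pose commanded when the call began, along the tool's axes at that moment; what a row does not reach only later rows make up. A row lasts 1/8 s, in which the tool goes at most 62.5 mm and 10.7 degrees, less where a joint would pass 70% of its speed; a pose out of reach is approached as far as the arm can. A call with a gripper value outside its range is refused whole. "jaw" is the finger opening in m, from 0 to 0.0854, set as the call begins (left out, the last holds). The fingers move at their own pace and stop on an object; "grip_force" is the grip in N (left out, the last holds). Time passes only in rows, so rows that repeat a pose let the fingers close, or fill a call up. It gives the time, the measured TCP pose, the force, the opening and the grip force at its end, in the units of the state.
- observe(): the state, without advancing time (a new reading comes with each control period).
- camera(name): name is "side" or "top" or "wrist"; returns a dict with "color" (420x560x3 uint8, red, green, blue), "mtx" (3x3 intrinsics, pixels), "D" ([k1, k2, p1, p2, k3] as OpenCV has them; the pictures are not rectified), "extrinsics" (4x4, takes a point from camera to world coordinates); the wrist camera has in their place "mount" (4x4, takes a point from camera to tool coordinates, whose origin is the TCP and whose axes are the flange's). Camera axes: x right, y up, looking along -z (the intrinsics and any distortion apply to the point x, -y, -z); pixel columns grow to the right and rows downward; lengths in m; the calibration is good to about 2 mm. A picture is of the moment at which its call begins: read the wrist's pose just before it. There is no depth.
- close_job(): hands the job in; it is judged then, once.
The state is a dict: "clock": time; "joint_positions": joint angles; "joint_velocities": joint speeds; "joint_efforts": joint torques, N m; "tcp_pos": TCP position; "ee_rot": TCP orientation; "contact_force": force on the tool from outside, world axes, zero at the start; "torque": the same for the moment, N m; "gripper_width": finger opening in m; "gripper_force": force on a finger pad.
Only numpy, scipy, OpenCV 4.12 (cv2) and the standard library are available. Lean on these libraries where they do the work, as an engineer would, in place of code of your own. Each camera call takes 0.05 s, during which the arm holds its last target. There are 200 camera calls.

### The job

Under the half-open stencil frame, push the tile fully home into the corner of the jig, so that it lies flat with its edges flush against both stop strips. Then gently lower the hinged frame all the way onto its rest, leaving the tile in its corner. Do not knock the brush, the pot or the jar about.

Things in the scene. Friction and masses are not known exactly. Their poses are not given: they have to be found in the camera images.
- jig: Fixed plywood jig on the table, place and yaw vary. z up; x points roughly to the robot's right (world -y, give or take 0.35 rad), y away from the robot. Origin on the table under the centre of a tile that is fully home. Board 12 mm thick, x -130 to 110, y -140 to 110 mm. Its -x and -y sides are open. A frame rest, 14 mm square, up to z 46 mm, stands at x -78, y 67.
- end_stop (a point): Middle of the face of the end stop, at its top edge: jig x 50, y 0, z 30 mm. Wooden strip along jig y (y -50 to 66), 16 mm wide, 18 mm high on the board; it stops the tile moving in +x. Axes as the jig's.
- side_stop (a point): Middle of the face of the side stop, at its top edge: jig x 0, y 50, z 30 mm. Wooden strip along jig x (x -70 to 50), 16 mm wide, 18 mm high on the board; it stops the tile moving in +y. Axes as the jig's.
- hinge (a point): Middle of the frame's hinge line, which runs along jig y: jig x 82, y 0, z 51 mm, between two posts at y -88 and +88 (tops at z 64 mm). Axes as the jig's.
- tile: Loose square terracotta tile blank, 100 x 100 x 28 mm, about 0.5 kg, too wide to grasp. It starts flat on the board, 20 to 45 mm short of each stop, turned by up to 0.2 rad. Origin: centre of its underside (12 mm above the table). Axes parallel to the jig's when flush with the stops.
- frame (a joint): Hinge angle, rad: 0 = lowered, level, on its rest; 0.65 = upper limit. Starts at 0.55 to 0.65, overhanging the tile. The stiff hinge holds it anywhere; some 1 to 3 N at the tab lowers it. Open wooden frame with aluminium bars, 150 mm wide, 10 mm thick, reaching 172 mm from the hinge, plus the tab. Lowered, its underside is at z 46 mm, 6 mm over the tile.
- tab (a point): Centre of the upper face of the finger tab at the middle of the frame's front edge (tab 56 mm wide, 172 to 198 mm from the hinge line). It is 185 mm from the hinge line along the frame and 5 mm above the frame's mid-plane; lowered: jig x -103, y 0, z 56 mm. x axis towards the hinge, z out of the upper face.
- brush: Bystander: short flat brush, about 120 mm long, lying on the table behind the hinge, to the right of the jig, nearer to the robot than the pot. Leave it.
- pot: Bystander: small terracotta lidded pot, 86 mm across, 88 mm tall, standing behind the hinge, to the right of the jig. Origin under its centre. Leave it.
- jar: Bystander: small jar with a cap, 56 mm across, 75 mm tall, standing beyond the jig, farther from the robot. Origin under its centre. Leave it.
Things that resemble listed ones, but are neither listed nor needed, are in the scene too. Of the things that look like the tile, the largest one is meant.

How it is judged:
By the outcome, as a careful person would: the job done as asked, in the order asked, and still so for the second after the job is handed in, with the robot touching nothing.
It also fails if it takes over 67 s, if anything falls off the work surface, if the arm or the gripper's body presses on something with over 40 N, if the wrist force passes 120 N, or if a joint passes its speed limit or range.

## Working session

There is one attempt and no reset: what is moved stays moved. The work goes in short steps, Python scripts to look and compute and a tool call to move; the robot and the scene stay as the last step left them, time stands still between calls to the robot, and variables do not carry over. Pictures are saved under pics/ and viewed, at most 10 in all, crops included, and the job is handed in when it is done.

Besides the shell and the picture viewer there is one more tool, called after "Request:" as a command line: name --pt "numbers of a row" for each row, then --argument value for the rest. carry_out: Moves the arm, as the interface text tells. Its arguments: {"type":"object","properties":{"slide":{"type":"array"},"spin":{"type":"array"},"jaw":{"type":"number"},"grip_force":{"type":"number"}},"required":["slide","spin"]}

```bash
mkdir -p pics; ls; python3 - <<'E'
from workcell import observe,camera
import cv2,numpy as np
s=observe();print(s)
for n in("top","side"):
    c=camera(n);cv2.imwrite(f"pics/{n}0.png",c["color"][:,:,::-1]);np.savez(f"{n}0.npz",**c);print(n,c["mtx"],c["D"],c["extrinsics"])
E
```

```text
pics
{'clock': 0.0, 'joint_positions': array([-1.40338739e+00,  3.13454381e-01,  1.49846100e+00,  1.83283084e-05,
        1.33100997e+00, -2.23403039e-01]), 'joint_velocities': array([ 9.01866019e-04,  9.70040445e-04,  7.09874081e-04, -8.64361046e-04,
        1.75698838e-03, -8.09848378e-05]), 'joint_efforts': array([-4.43851977e-04, -4.12268078e+01, -2.59740704e+01, -2.56997337e-04,
        4.15067916e-03, -1.18862795e-05]), 'tcp_pos': array([ 0.19994414, -0.48518106,  0.25572381]), 'ee_rot': array([ 9.80969127e-01,  1.94162630e-01,  2.75504945e-05, -6.65842615e-04]), 'contact_force': array([ 0.13495601,  0.14365093, -0.35282722]), 'torque': array([-0.0135157 ,  0.05375557, -0.05042146]), 'gripper_force': 0.0, 'gripper_width': 0.08557653887669393}
top [[522.38614924   0.         280.49597631]
 [  0.         522.38614924 206.13076924]
 [  0.           0.           1.        ]] [0.0625836 0.        0.        0.        0.       ] [[ 0.02305616  0.98878309 -0.14756832  0.5013567 ]
 [-0.99973263  0.02254469 -0.00513785 -0.05015893]
 [-0.00175334  0.14764733  0.98903852  0.94310996]
 [ 0.          0.          0.          1.        ]]
side [[394.79930193   0.         279.90960925]
 [  0.         394.79930193 210.06074708]
 [  0.           0.           1.        ]] [-0.0110779  0.         0.         0.         0.       ] [[-0.94900944  0.18538295 -0.25497889  0.43817496]
 [-0.31510985 -0.58173699  0.74985856  0.47188301]
 [-0.00931966  0.79196921  0.61048989  0.50563791]
 [ 0.          0.          0.          1.        ]]
```

View pics/top0.png

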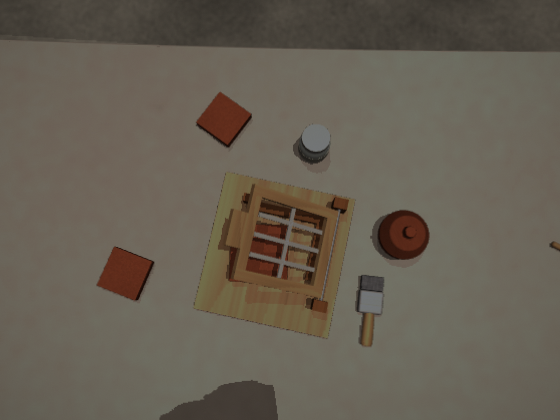

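View pics/side0.png

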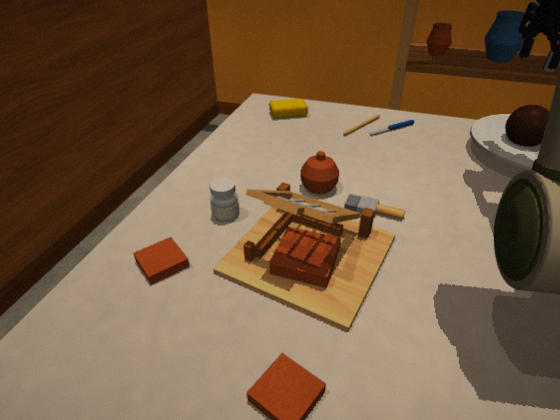

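The top view shows the jig with its board corners near (228,173), (355,191), (328,335) and (196,309). Three things could be the tile:
- the block under the frame, top (268,250) / side (305,255)
- a loose red tile, top (224,119) / side (162,259)
- a loose red tile, top (126,273) / side (287,390)

The one under the frame lies on the board and is the thick one, so I choose it. I'll check that in a close crop.

```bash
cat > h.py <<'E'
import cv2,numpy as np
from scipy.spatial.transform import Rotation as R
F=np.diag([1.,-1,-1])
def ray(c,p,E=None):
    E=c["extrinsics"] if E is None else E
    u=cv2.undistortPoints(np.array(p,float).reshape(-1,1,2),c["mtx"],c["D"]).reshape(-1,2)
    d=np.c_[u[:,0],-u[:,1],-np.ones(len(u))]@E[:3,:3].T
    return E[:3,3],d
def onz(c,p,z,E=None):
    o,d=ray(c,p,E);return o+d*((z-o[2])/d[:,2])[:,None]
def proj(c,P,E=None):
    E=c["extrinsics"] if E is None else E
    q=(np.atleast_2d(P)-E[:3,3])@E[:3,:3]@F
    return cv2.projectPoints(q,np.zeros(3),np.zeros(3),c["mtx"],c["D"])[0].reshape(-1,2)
def fit2(a,b): # rigid a->b
    ca,cb=a.mean(0),b.mean(0);H=(a-ca).T@(b-cb)
    th=np.arctan2(H[0,1]-H[1,0],H[0,0]+H[1,1]);r=np.array([[np.cos(th),-np.sin(th)],[np.sin(th),np.cos(th)]])
    t=cb-r@ca;return th,t,np.linalg.norm(a@r.T+t-b,axis=1)
E
python3 - <<'E'
from h import *
B=np.array([[-130,110],[110,110],[110,-140],[-130,-140]])/1e3
for n,g in(("top",[(228,173),(355,191),(328,335),(196,309)]),("side",[(220,268),(265,180),(395,239),(347,312)])):
    c=np.load(n+"0.npz");im=c["color"]
    hsv=cv2.cvtColor(im,cv2.COLOR_RGB2HSV)
    m=cv2.inRange(hsv,(8,90,60),(28,255,255));m=cv2.morphologyEx(m,cv2.MORPH_CLOSE,np.ones((5,5)))
    k=max(cv2.findContours(m,0,2)[0],key=cv2.contourArea);h=cv2.convexHull(k)
    a=cv2.approxPolyDP(h,6,True).reshape(-1,2);print(n,a.tolist())
    gc=cv2.cornerSubPix(cv2.cvtColor(im,cv2.COLOR_RGB2GRAY),np.array(g,np.float32).reshape(-1,1,2),(5,5),(-1,-1),(3,50,.01)).reshape(-1,2);print(gc.round(1).tolist())
    if n=="top":
        W=onz(c,gc,.012)[:,:2];print(W.round(4).tolist(),fit2(B,W))
    w=(215,165,150,180) if n=="top" else (205,165,200,150)
    x,y,ww,hh=w;cr=cv2.resize(im[y:y+hh,x:x+ww],None,fx=4 if n=="side" else 3.3,fy=4 if n=="side" else 3.3,interpolation=2)
    cr=np.clip(cr*1.5,0,255).astype(np.uint8);cv2.imwrite(f"pics/{n}0c.png",cr[:,:,::-1])
E
```

```text
top [[227, 172], [353, 199], [326, 336], [194, 308]]
[[224.8000030517578, 173.60000610351562], [355.0, 191.0], [325.79998779296875, 338.5], [194.3000030517578, 308.3999938964844]]
[[0.6978, 0.0572], [0.671, -0.1793], [0.4107, -0.1289], [0.4564, 0.1009]] (np.float64(-1.7414489583503856), array([ 0.57205659, -0.04992109]), array([0.00528531, 0.00949116, 0.00734695, 0.00113601]))
side [[536, 0], [559, 76], [549, 110], [0, 285], [0, 28], [7, 21], [98, 0]]
[[220.0, 268.0], [267.3999938964844, 180.60000610351562], [394.79998779296875, 235.5], [347.0, 312.0]]
```

View pics/side0c.png

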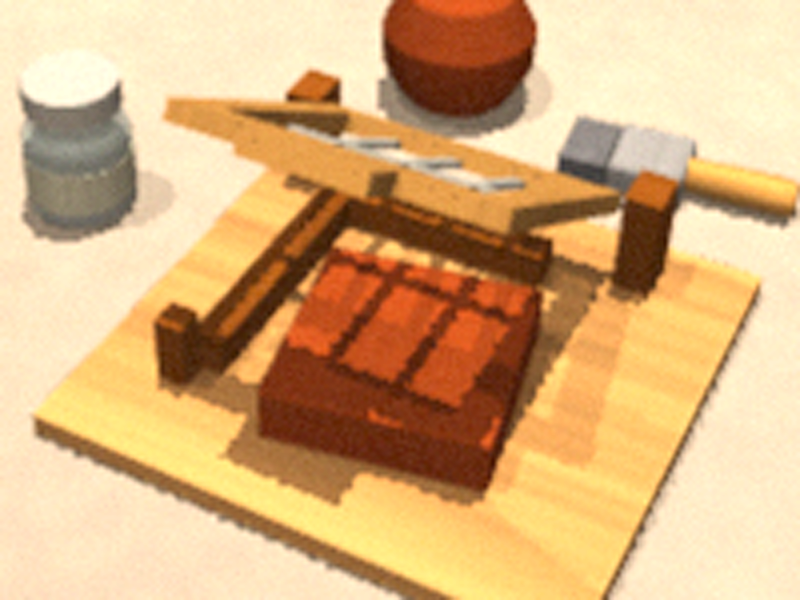

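View pics/top0c.png

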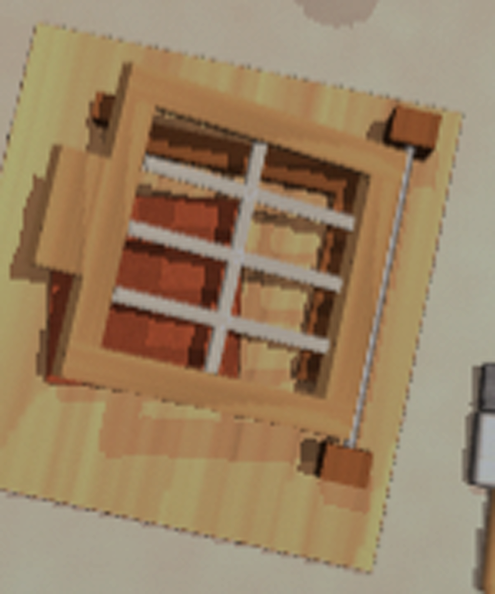

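The side crop shows one thick tile on the board under the frame, with bottom front corners at crop (260,437) and (485,497) and its back-right top corner at (542,288). The choice holds. The top crop gives the board corners, posts and tab.

```bash
python3 - <<'E'
from h import *
t=np.load("top0.npz");s=np.load("side0.npz")
T=lambda p:np.array(p)/3.3+[215,165]
S=lambda p:np.array(p)/4+[205,165]
B=np.array([[-130,110],[110,110],[110,-140],[-130,-140]])/1e3
W=onz(t,np.vstack([T([(38,25),(463,113),(373,572)]),[[194.8,308.3]]]),.012)[:,:2]
print("top",fit2(B,W))
W2=onz(s,S([(38,417),(760,283)]),.012)[:,:2]; print("side corners",W2)
P=onz(t,T([(415,113+15),(346,463)]),.064)[:,:2];
A=np.vstack([B,[[.082,.088],[.082,-.088]]]);th,o,r=fit2(A,np.vstack([W,P]));print(th,o,r)
Rm=np.array([[np.cos(th),-np.sin(th)],[np.sin(th),np.cos(th)]])
toj=lambda w:(w[:,:2]-o)@Rm
print("side corners in jig",toj(W2)*1e3)
print("tile bottom",toj(onz(s,S([(260,437),(485,497)]),.012))*1e3)
print("tile top",toj(onz(s,S([(265,362),(542,290),(508,418),(335,250)]),.040))*1e3)
print("tile top from topcam", toj(onz(t,T([(240,290),(225,374),(50,383)]),.040))*1e3)
# side stop/end stop check: tab
for a in(.55,.6,.65):
    j=np.array([.082-.198*np.cos(a),0.028]),.051+.198*np.sin(a)
    for sx,yy in((.198,.028),(.198,-.028),(.172,.075),(.172,-.075)):
        z=.051+sx*np.sin(a)+.005*np.cos(a);x=.082-sx*np.cos(a)+.005*np.sin(a);w=Rm@[x,yy]+o
        print(a,sx,yy,((proj(t,[*w,z])[0]-[215,165])*3.3).round(),((proj(s,[*w,z])[0]-[205,165])*4).round())
E
```

```text
top (np.float64(-1.7593664283813042), array([ 0.56872166, -0.05224828]), array([0.00154653, 0.00107596, 0.00136165, 0.00203202]))
side corners [[ 0.69897753  0.05786913]
 [ 0.41291241 -0.12506151]]
-1.7597540416167667 [ 0.56885581 -0.05170598] [0.00193766 0.00063088 0.00078172 0.00246218 0.00128263 0.0020826 ]
side corners in jig [[-132.06617681  107.2235587 ]
 [ 101.34150845 -139.388933  ]]
tile bottom [[-96.24192629  17.64024682]
 [-80.85421158 -79.16810413]]
tile top [[-80.70768733  23.49220316]
 [ 17.25326293 -61.23133654]
 [-61.55540195 -78.80979173]
 [ -2.33849347  32.09999387]]
tile top from topcam [[ 10.576893   -12.16319266]
 [ 12.01140119 -56.23857975]
 [-75.61422248 -79.73672119]]
0.55 0.198 0.028 [ 60. 146.] [243. 135.]
0.55 0.198 -0.028 [ 32. 265.] [376. 178.]
0.55 0.172 0.075 [130.  63.] [171. 101.]
0.55 0.172 -0.075 [ 59. 378.] [518. 213.]
0.6 0.198 0.028 [ 70. 146.] [250. 109.]
0.6 0.198 -0.028 [ 42. 266.] [384. 152.]
0.6 0.172 0.075 [140.  62.] [177.  80.]
0.6 0.172 -0.075 [ 68. 380.] [525. 190.]
0.65 0.198 0.028 [ 81. 146.] [257.  84.]
0.65 0.198 -0.028 [ 53. 268.] [392. 125.]
0.65 0.172 0.075 [150.  62.] [183.  59.]
0.65 0.172 -0.075 [ 78. 382.] [532. 167.]
```

```bash
python3 - <<'E'
from h import *
t=np.load("top0.npz");s=np.load("side0.npz")
print("stick/knife",onz(s,[(345,133),(380,117),(370,133),(413,122),(290,108)],.005).round(3))
print("brush top",onz(t,[(372,276),(367,345)],.008).round(3))
for n,c,box in(("T1",t,(190,85,70,70)),("T2",t,(90,240,70,65))):
    x,y,w,h=box;im=c["color"][y:y+h,x:x+w];hsv=cv2.cvtColor(im,cv2.COLOR_RGB2HSV)
    m=cv2.inRange(hsv,(0,140,90),(12,255,255));k=max(cv2.findContours(m,0,2)[0],key=cv2.contourArea)
    b=cv2.boxPoints(cv2.minAreaRect(k))+[x,y];q=onz(c,b,.015);print(n,b.tolist(),q.round(3).tolist(),np.linalg.norm(np.diff(q,axis=0),axis=1))
im=cv2.resize(s["color"][85:150,255:455],None,fx=4,fy=4,interpolation=2);im2=cv2.resize(s["color"][345:420,230:340],None,fx=4,fy=4,interpolation=2)
im2=cv2.copyMakeBorder(im2,0,0,0,800-im2.shape[1],0);o=np.vstack([im,im2]);print(o.shape);cv2.imwrite("pics/tools.png",np.clip(o*1.4,0,255).astype(np.uint8)[:,:,::-1])
E
```

```text
stick/knife [[ 0.586 -0.53   0.005]
 [ 0.506 -0.665  0.005]
 [ 0.52  -0.551  0.005]
 [ 0.411 -0.659  0.005]
 [ 0.782 -0.649  0.005]]
brush top [[ 0.52  -0.21   0.008]
 [ 0.401 -0.201  0.008]]
T1 [[196.48493480682373, 120.98852157592773], [219.7388801574707, 90.4677152633667], [250.07890701293945, 113.58392715454102], [226.8249626159668, 144.10473251342773]] [[0.794, 0.112, 0.015], [0.854, 0.072, 0.015], [0.811, 0.015, 0.015], [0.752, 0.055, 0.015]] [0.07180128 0.07166042 0.07141395]
T2 [[96.89655113220215, 284.2413864135742], [113.55172538757324, 245.37931108474731], [150.7241439819336, 261.3103485107422], [134.0689697265625, 300.17242431640625]] [[0.495, 0.271, 0.015], [0.563, 0.248, 0.015], [0.536, 0.181, 0.015], [0.469, 0.205, 0.015]] [0.07211753 0.07197159 0.07189889]
(560, 800, 3)
```

View pics/tools.png

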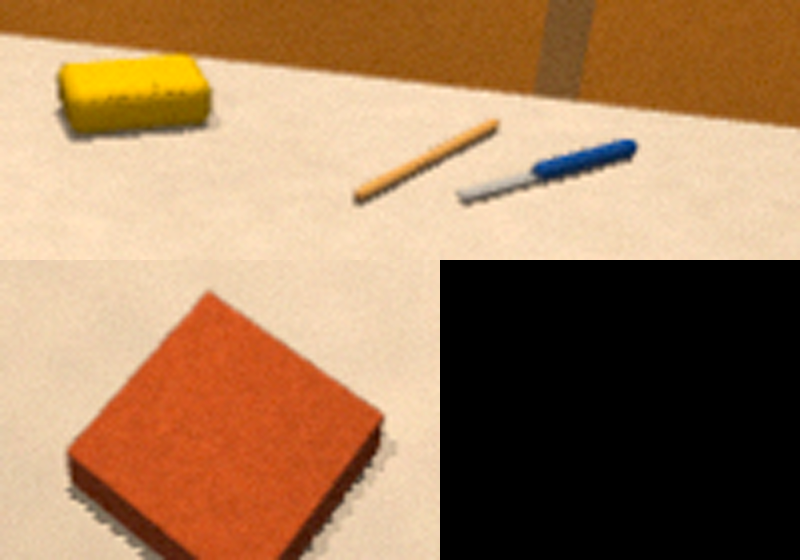

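The tools crop shows the stick, crop (355,200)-(497,122), and the knife, both out of reach. It also shows a loose 72 mm tile of about 14 mm thickness, well within reach. The hand can only point straight down, so its body would foul the raised frame before a bare finger reached home. I'll hold this loose tile as an extension (protruding along tool -x), push with it, then put it down.

```bash
cat >> h.py <<'E'
JT,JO=-1.7597,np.array([.5689,-.0517])
def j2w(x,y): 
    c,s=np.cos(JT),np.sin(JT);return np.array([c*x-s*y,s*x+c*y])+JO
def w2j(w):
    c,s=np.cos(JT),np.sin(JT);d=np.array(w)[:2]-JO;return np.array([c*d[0]+s*d[1],-s*d[0]+c*d[1]])
def go(p,th=None,cur=None):
    from workcell import observe
    s=observe();q=s["tcp_pos"];r=R.from_quat(s["ee_rot"]).as_matrix();t0=np.arctan2(r[1,0],r[0,0])
    d=r.T@(np.array(p)-q);sp=0 if th is None else -((th-t0+np.pi)%(2*np.pi)-np.pi)
    print("t%.2f"%s["clock"],"tcp",q.round(4),"jig",(w2j(q)*1e3).round(1),"th %.3f"%t0,"w %.4f"%s["gripper_width"],"F",s["contact_force"].round(1),"-> slide",d.round(4),"spin %.3f"%sp,"dist %.3f"%np.linalg.norm(d))
E
echo ok
```

```text
ok
```

Request:
carry_out --pt "0.043 -0.041 0" --pt "0.086 -0.082 0" --pt "0.129 -0.123 0" --pt "0.172 -0.164 0" --pt "0.215 -0.205 0" --pt "0.258 -0.246 0" --pt "0.301 -0.287 0" --pt "0.34 -0.325 0" --spin '[-0.1, -0.2, -0.3, -0.4, -0.5, -0.6, -0.7, -0.82]' --jaw 0.085

```text
clock: 1.1
tcp_pos: [0.3909, -0.0534, 0.2563]
ee_rot: [0.821, 0.571, 0.0, 0.0]
contact_force: [0.6, -0.9, -0.0]
gripper_width: 0.0851
gripper_force: 0.0
```

```bash
python3 -c "
from h import *
go([.529,.260,.12],1.21)"
```

```text
t1.10 tcp [ 0.3909 -0.0534  0.2563] jig [  35.1 -174.5] th 1.215 w 0.0851 F [ 0.6 -0.9 -0. ] -> slide [0.3419 0.0202 0.1363] spin 0.005 dist 0.369
```

Request:
carry_out --pt "0.055 0.003 0" --pt "0.11 0.006 0" --pt "0.165 0.01 0" --pt "0.22 0.013 0.02" --pt "0.275 0.016 0.06" --pt "0.32 0.019 0.1" --pt "0.342 0.02 0.136" --pt "0.342 0.02 0.136" --spin '[0, 0, 0, 0, 0, 0, 0, 0]'

```text
clock: 2.1
tcp_pos: [0.5283, 0.2584, 0.1169]
ee_rot: [0.822, 0.57, -0.003, -0.001]
contact_force: [0.4, 0.5, 0.5]
gripper_width: 0.085
gripper_force: 0.0
```

```bash
python3 - <<'E'
from h import *
from workcell import camera,observe
go([.529,.260,.03],1.21)
s=observe();c=camera("wrist");im=c["color"];cv2.imwrite("pics/w1.png",im[:,:,::-1])
Tt=np.eye(4);Tt[:3,:3]=R.from_quat(s["ee_rot"]).as_matrix();Tt[:3,3]=s["tcp_pos"];E=Tt@c["mount"]
hsv=cv2.cvtColor(im,cv2.COLOR_RGB2HSV);m=cv2.inRange(hsv,(0,140,90),(12,255,255))
k=max(cv2.findContours(m,0,2)[0],key=cv2.contourArea);print(cv2.contourArea(k),cv2.approxPolyDP(k,8,True).reshape(-1,2).tolist())
a=cv2.approxPolyDP(k,8,True).reshape(-1,2)
W=onz(c,a,.014,E);print(W.round(4).tolist())
print("tool coords",((W-s["tcp_pos"])@Tt[:3,:3]).round(4).tolist())
E
```

```text
t2.10 tcp [0.5283 0.2584 0.1169] jig [-296.9  -98.1] th 1.213 w 0.0850 F [0.4 0.5 0.5] -> slide [0.0021 0.0005 0.0869] spin 0.003 dist 0.087
10657.0 [[223, 223], [229, 321], [332, 321], [335, 222]]
[[0.4941, 0.2705, 0.014], [0.4694, 0.2014, 0.014], [0.5377, 0.1762, 0.014], [0.5623, 0.2459, 0.014]]
tool coords [[-0.0003, -0.0358, 0.1031], [-0.0736, -0.0347, 0.1033], [-0.0732, 0.0382, 0.103], [0.0006, 0.0367, 0.1027]]
```

View pics/w1.png

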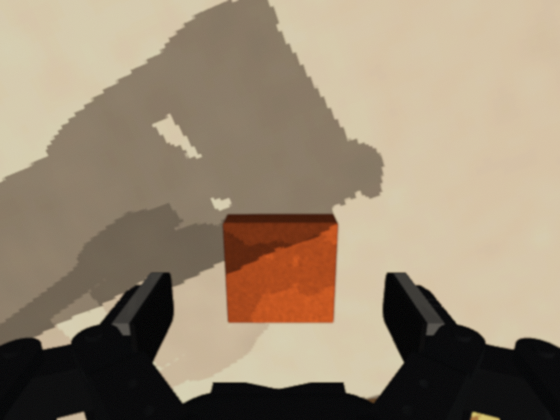

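The wrist view shows the loose tile at (223,222)-(335,321). Its edge is at tool x≈0, and it's square and centred between the open fingers, so I go down.

Request:
carry_out --pt "0 0.001 0.04" --pt "0 0.001 0.07" --pt "0 0.001 0.085" --pt "0 0.001 0.09" --pt "0 0.001 0.094" --pt "0 0.001 0.098" --pt "0 0.001 0.098" --pt "0 0.001 0.098" --spin '[0, 0, 0, 0, 0, 0, 0, 0]'

```text
clock: 3.15
tcp_pos: [0.5308, 0.2573, 0.0226]
ee_rot: [0.822, 0.569, 0.0, 0.0]
contact_force: [-1.3, -0.0, -0.1]
gripper_width: 0.0848
gripper_force: 0.0
```

Request:
carry_out --pt "0 0 0.002" --pt "0 0 0.004" --pt "0 0 0.004" --pt "0 0 0.004" --pt "0 0 0.004" --pt "0 0 0.004" --pt "0 0 0.004" --pt "0 0 0.004" --spin '[0, 0, 0, 0, 0, 0, 0, 0]' --jaw 0.06 --grip_force 80

```text
clock: 4.15
tcp_pos: [0.5311, 0.2575, 0.0215]
ee_rot: [0.822, 0.569, 0.001, 0.0]
contact_force: [-10.3, -3.1, 30.2]
gripper_width: 0.071
gripper_force: 85.8
```

```bash
python3 -c "
from h import *
# staging before -y push: tool -x along jig +y => th=JT+pi/2+pi
go([*j2w(-.036,-.19),.14],JT+np.pi*1.5); print(j2w(-.036,-.19),j2w(-.15,0))"
```

```text
t4.15 tcp [0.5311 0.2575 0.0215] jig [-296.6  -95.2] th 1.211 w 0.0710 F [-10.3  -3.1  30.2] -> slide [-0.2728 -0.0489 -0.1188] spin -1.742 dist 0.302
[0.38904013 0.0193382 ] [0.59706733 0.0956316 ]
```

```bash
python3 -c "
from h import *
go([*j2w(-.165,0),.12],JT+np.pi)"
```

```text
t4.15 tcp [0.5311 0.2575 0.0215] jig [-296.6  -95.2] th 1.211 w 0.0710 F [-10.3  -3.1  30.2] -> slide [-0.1134  0.1163 -0.0985] spin -0.171 dist 0.190
```

Request:
carry_out --pt "0 0 -0.03" --pt "0 0 -0.07" --pt "-0.02 0.02 -0.1" --pt "-0.055 0.055 -0.102" --pt "-0.09 0.09 -0.102" --pt "-0.113 0.116 -0.102" --pt "-0.113 0.116 -0.102" --pt "-0.113 0.116 -0.102" --spin '[0, 0, -0.05, -0.1, -0.15, -0.17, -0.17, -0.17]'

```text
clock: 5.15
tcp_pos: [0.599, 0.1112, 0.1199]
ee_rot: [0.771, 0.637, -0.0, -0.0]
contact_force: [-0.5, -0.1, -1.8]
gripper_width: 0.0704
gripper_force: 93.5
```

```bash
python3 - <<'E'
from h import *
from workcell import camera
go([*j2w(-.133,0),.12],JT+np.pi)
c=camera("side");im=c["color"];cv2.imwrite("pics/s1.png",cv2.resize(im[60:360,120:440],None,fx=2,fy=2)[:,:,::-1])
E
```

```text
t5.15 tcp [0.599  0.1112 0.1199] jig [-165.6   -1.1] th 1.381 w 0.0704 F [-0.5 -0.1 -1.8] -> slide [-0.0326  0.0011 -0.0001] spin -0.001 dist 0.033
```

View pics/s1.png

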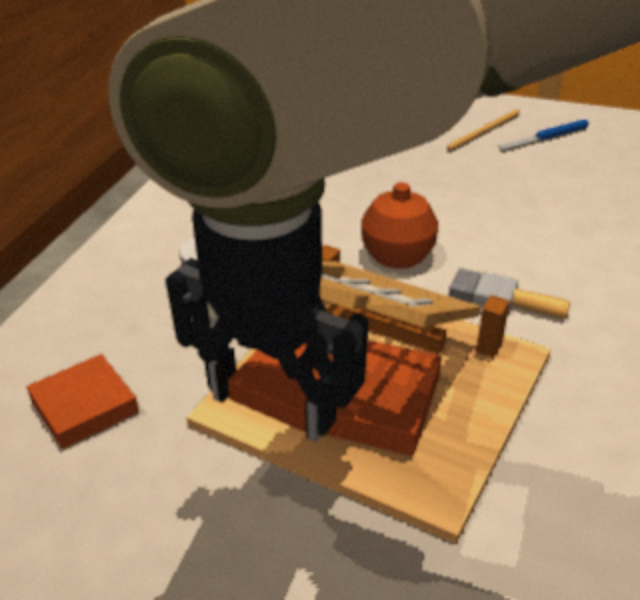

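The loose tile is held level, at about (250,360) in this picture, and the frame is untouched at (390,290). Next I slip the held tile under the tab and lift the frame toward its limit to gain room.

Request:
carry_out --pt "-0.016 0.001 0" --pt "-0.032 0.001 0" --pt "-0.032 0.001 -0.01" --pt "-0.032 0.001 -0.018" --pt "-0.032 0.001 -0.024" --pt "-0.032 0.001 -0.029" --pt "-0.032 0.001 -0.034" --pt "-0.032 0.001 -0.034" --spin '[0, 0, 0, 0, 0, 0, 0, 0]'

```text
clock: 6.2
tcp_pos: [0.5942, 0.0791, 0.1544]
ee_rot: [0.771, 0.637, -0.0, -0.0]
contact_force: [-0.9, 0.6, -5.7]
gripper_width: 0.0706
gripper_force: 93.1
```

Request:
carry_out --pt "0 0 -0.001" --pt "0 0 -0.002" --pt "0 0 -0.003" --pt "0 0 -0.004" --pt "0 0 -0.005" --pt "0 0 -0.006" --pt "0 0 -0.006" --pt "0 0 -0.006" --spin '[0, 0, 0, 0, 0, 0, 0, 0]'

```text
clock: 7.2
tcp_pos: [0.5942, 0.0794, 0.1603]
ee_rot: [0.771, 0.637, 0.0, -0.0]
contact_force: [-1.0, 4.7, -8.7]
gripper_width: 0.0705
gripper_force: 94.4
```

```bash
python3 - <<'E'
from h import *
go([*j2w(-.20,0),.12],JT+np.pi)
E
```

```text
t7.20 tcp [0.5942 0.0794 0.1603] jig [-133.5    0.2] th 1.381 w 0.0705 F [-1.   4.7 -8.7] -> slide [ 0.0665 -0.0003  0.0403] spin -0.001 dist 0.078
```

Request:
carry_out --pt "0 0 0.02" --pt "0.01 0 0.04" --pt "0.052 -0.01 0.045" --pt "0.052 -0.02 0.09" --pt "0.052 -0.02 0.122" --pt "0.052 -0.02 0.122" --pt "0.052 -0.02 0.122" --pt "0.052 -0.02 0.122" --spin '[0, 0, 0, 0, 0, 0, 0, 0]'

```text
clock: 8.2
tcp_pos: [0.5853, 0.1338, 0.0397]
ee_rot: [0.771, 0.637, 0.001, 0.001]
contact_force: [-0.2, 0.1, -2.4]
gripper_width: 0.0708
gripper_force: 95.3
```

```bash
python3 - <<'E'
from h import *
go([*j2w(-.126,-.02),.0385],JT+np.pi)
E
```

```text
t8.20 tcp [0.5853 0.1338 0.0397] jig [-185.3  -18.8] th 1.381 w 0.0708 F [-0.2  0.1 -2.4] -> slide [-0.0593 -0.0012  0.0011] spin -0.001 dist 0.059
```

Push +x to a little short of home, slowly.

Request:
carry_out --pt "-0.01 -0.001 0.001" --pt "-0.018 -0.001 0.001" --pt "-0.025 -0.001 0.001" --pt "-0.032 -0.001 0.001" --pt "-0.039 -0.001 0.001" --pt "-0.046 -0.001 0.001" --pt "-0.053 -0.001 0.001" --pt "-0.057 -0.001 0.001" --spin '[0, 0, 0, 0, 0, 0, 0, 0]'

```text
clock: 9.2
tcp_pos: [0.5726, 0.0777, 0.0373]
ee_rot: [0.771, 0.637, -0.0, -0.0]
contact_force: [0.5, 2.4, -2.5]
gripper_width: 0.0708
gripper_force: 95.5
```

```bash
python3 - <<'E'
from h import *
go([*j2w(-.20,-.02),.0385],JT+np.pi)
go([*j2w(-.22,-.19),.12],JT+np.pi*1.5)
go([*j2w(-.01,-.19),.0385],JT+np.pi*1.5)
E
```

```text
t9.20 tcp [0.5726 0.0777 0.0373] jig [-127.8  -20.7] th 1.380 w 0.0708 F [ 0.5  2.4 -2.5] -> slide [ 0.0722  0.0005 -0.0012] spin -0.002 dist 0.072
t9.20 tcp [0.5726 0.0777 0.0373] jig [-127.8  -20.7] th 1.380 w 0.0708 F [ 0.5  2.4 -2.5] -> slide [ 0.092  -0.1695 -0.0827] spin -1.572 dist 0.210
t9.20 tcp [0.5726 0.0777 0.0373] jig [-127.8  -20.7] th 1.380 w 0.0708 F [ 0.5  2.4 -2.5] -> slide [-0.118  -0.1692 -0.0012] spin -1.572 dist 0.206
```

Request:
carry_out --pt "0.045 0 0" --pt "0.045 -0.055 -0.02" --pt "0.03 -0.11 -0.04" --pt "0.01 -0.165 -0.05" --pt "-0.04 -0.175 -0.05" --pt "-0.085 -0.175 -0.05" --pt "-0.115 -0.175 -0.05" --pt "-0.118 -0.175 -0.03" --spin '[0, -0.18, -0.36, -0.54, -0.72, -0.9, -1.08, -1.26]'

```text
clock: 10.2
tcp_pos: [0.3791, -0.0069, 0.068]
ee_rot: [0.259, 0.966, -0.0, 0.002]
contact_force: [-0.9, 0.7, -2.7]
gripper_width: 0.0707
gripper_force: 95.4
```

```bash
python3 - <<'E'
from h import *
go([*j2w(-.01,-.195),.038],JT+np.pi*1.5)
E
```

```text
t10.20 tcp [ 0.3791 -0.0069  0.068 ] jig [  -8.4 -194.9] th 2.618 w 0.0707 F [-0.9  0.7 -2.7] -> slide [0.0008 0.0015 0.03  ] spin -0.335 dist 0.030
```

Request:
carry_out --pt "0.001 0.001 0.01" --pt "0.001 0.001 0.02" --pt "0.001 0.001 0.029" --pt "0.001 0.001 0.029" --pt "0.001 0.001 0.029" --pt "0.001 0.001 0.029" --pt "0.001 0.001 0.029" --pt "0.001 0.001 0.029" --spin '[-0.17, -0.335, -0.335, -0.335, -0.335, -0.335, -0.335, -0.335]'

```text
clock: 11.2
tcp_pos: [0.3784, -0.0034, 0.0384]
ee_rot: [0.096, 0.995, -0.0, 0.0]
contact_force: [-0.1, 0.6, -1.4]
gripper_width: 0.0708
gripper_force: 95.4
```

```bash
python3 - <<'E'
from h import *
from workcell import camera
go([*j2w(-.01,-.122),.038],JT+np.pi*1.5)
c=camera("side");im=c["color"];cv2.imwrite("pics/s2.png",cv2.resize(im[140:330,200:440],None,fx=3,fy=3)[:,:,::-1])
E
```

```text
t11.20 tcp [ 0.3784 -0.0034  0.0384] jig [ -11.7 -196.2] th 2.949 w 0.0708 F [-0.1  0.6 -1.4] -> slide [-0.0742 -0.0014  0.0004] spin -0.004 dist 0.074
```

View pics/s2.png

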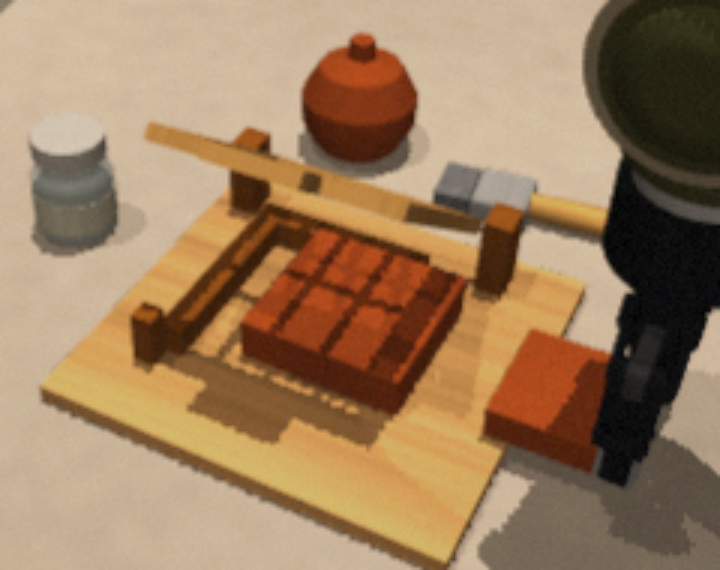

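The picture shows the frame raised and the tile squared up near the end stop, with its front edge from (243,350) to (395,405). The held tile faces its near side at (545,400). Now I push +y.

Request:
carry_out --pt "-0.02 -0.001 0.001" --pt "-0.035 -0.001 0.001" --pt "-0.042 -0.001 0.001" --pt "-0.048 -0.001 0.001" --pt "-0.054 -0.001 0.001" --pt "-0.06 -0.001 0.001" --pt "-0.066 -0.001 0.001" --pt "-0.07 -0.001 0.001" --spin '[0, 0, 0, 0, 0, 0, 0, 0]'

```text
clock: 12.25
tcp_pos: [0.4471, -0.0178, 0.0373]
ee_rot: [0.096, 0.995, 0.0, -0.0]
contact_force: [-2.8, 0.8, -2.1]
gripper_width: 0.0709
gripper_force: 95.3
```

Request:
carry_out --pt "-0.001 0 0" --pt "-0.002 0 0" --pt "-0.003 0 0" --pt "-0.004 0 0" --pt "-0.004 0 0" --pt "-0.004 0 0" --pt "-0.004 0 0" --pt "-0.004 0 0" --spin '[0, 0, 0, 0, 0, 0, 0, 0]'

```text
clock: 13.25
tcp_pos: [0.4509, -0.0185, 0.0374]
ee_rot: [0.096, 0.995, -0.0, 0.0]
contact_force: [-0.6, 0.0, -1.3]
gripper_width: 0.0705
gripper_force: 95.2
```

Request:
carry_out --pt "-0.001 0 0" --pt "-0.002 0 0" --pt "-0.003 0 0" --pt "-0.004 0 0" --pt "-0.004 0 0" --pt "-0.004 0 0" --pt "-0.004 0 0" --pt "-0.004 0 0" --spin '[0, 0, 0, 0, 0, 0, 0, 0]'

```text
clock: 14.25
tcp_pos: [0.4524, -0.0188, 0.0365]
ee_rot: [0.096, 0.995, 0.0, -0.003]
contact_force: [-12.6, -0.4, -0.2]
gripper_width: 0.0711
gripper_force: 95.7
```

```bash
python3 - <<'E'
from h import *
go([*j2w(-.01,-.19),.038],JT+np.pi*1.5)
E
```

```text
t14.25 tcp [ 0.4524 -0.0188  0.0365] jig [ -10.4 -120.6] th 2.949 w 0.0711 F [-12.6  -0.4  -0.2] -> slide [ 0.0694 -0.0007 -0.001 ] spin -0.003 dist 0.069
```

Solid contact at the side stop (12.6 N). Back round to the front.

Request:
carry_out --pt "0.05 0 0" --pt "0.07 0.03 -0.02" --pt "0.07 0.085 -0.05" --pt "0.07 0.14 -0.05" --pt "0.05 0.185 -0.05" --pt "0 0.205 -0.05" --pt "-0.055 0.205 -0.05" --pt "-0.11 0.195 -0.05" --spin '[0, 0.18, 0.36, 0.54, 0.72, 0.9, 1.08, 1.26]'

```text
clock: 15.25
tcp_pos: [0.6021, 0.1515, 0.0874]
ee_rot: [0.649, 0.761, 0.001, 0.001]
contact_force: [0.3, -0.6, -1.4]
gripper_width: 0.0702
gripper_force: 95.4
```

```bash
python3 - <<'E'
from h import *
go([*j2w(-.17,-.005),.038],JT+np.pi)
E
```

```text
t15.25 tcp [0.6021 0.1515 0.0874] jig [-205.8   -5.6] th 1.729 w 0.0702 F [ 0.3 -0.6 -1.4] -> slide [-0.0339 -0.0117  0.0494] spin 0.347 dist 0.061
```

Request:
carry_out --pt "0 0 0.01" --pt "0 0 0.03" --pt "-0.017 -0.006 0.049" --pt "-0.034 -0.012 0.049" --pt "-0.034 -0.012 0.049" --pt "-0.034 -0.012 0.049" --pt "-0.034 -0.012 0.049" --pt "-0.034 -0.012 0.049" --spin '[0.18, 0.347, 0.347, 0.347, 0.347, 0.347, 0.347, 0.347]'

```text
clock: 16.25
tcp_pos: [0.5937, 0.116, 0.0385]
ee_rot: [0.769, 0.639, 0.0, 0.0]
contact_force: [-0.0, -0.2, -1.4]
gripper_width: 0.0705
gripper_force: 95.3
```

```bash
python3 - <<'E'
from h import *
go([*j2w(-.121,-.005),.038],JT+np.pi)
E
```

```text
t16.25 tcp [0.5937 0.116  0.0385] jig [-169.4   -7.1] th 1.387 w 0.0705 F [-0.  -0.2 -1.4] -> slide [-0.0484  0.0018  0.0005] spin 0.006 dist 0.048
```

Request:
carry_out --pt "-0.015 0.001 0.001" --pt "-0.03 0.001 0.001" --pt "-0.037 0.001 0.001" --pt "-0.04 0.001 0.001" --pt "-0.043 0.001 0.001" --pt "-0.045 0.001 0.001" --pt "-0.047 0.001 0.001" --pt "-0.048 0.001 0.001" --spin '[0.005, 0.005, 0.005, 0.005, 0.005, 0.005, 0.005, 0.005]'

```text
clock: 17.25
tcp_pos: [0.5853, 0.0715, 0.0371]
ee_rot: [0.77, 0.638, 0.001, -0.002]
contact_force: [0.3, 23.3, -0.5]
gripper_width: 0.0703
gripper_force: 95.7
```

```bash
python3 - <<'E'
from h import *
from workcell import camera
go([*j2w(-.17,-.005),.038],JT+np.pi)
for n,(y,x,h,w) in(("side",(150,210,150,190)),("top",(160,190,180,180))):
    c=camera(n);np.savez(n+"3.npz",**c)
    if n=="side":a=cv2.resize(c["color"][y:y+h,x:x+w],None,fx=2.6,fy=2.6,interpolation=2)
    else:b=cv2.resize(c["color"][y:y+h,x:x+w],(300,300),interpolation=2)
o=np.zeros((400,800,3),np.uint8);o[:a.shape[0],:a.shape[1]]=a[:400,:800];o[:300,500:800]=b
cv2.imwrite("pics/m3.png",np.clip(o*1.5,0,255).astype(np.uint8)[:,:,::-1])
E
```

```text
t17.25 tcp [0.5853 0.0715 0.0371] jig [-124.   -7.] th 1.383 w 0.0703 F [ 0.3 23.3 -0.5] -> slide [ 0.046   0.0021 -0.0007] spin 0.001 dist 0.046
```

View pics/m3.png

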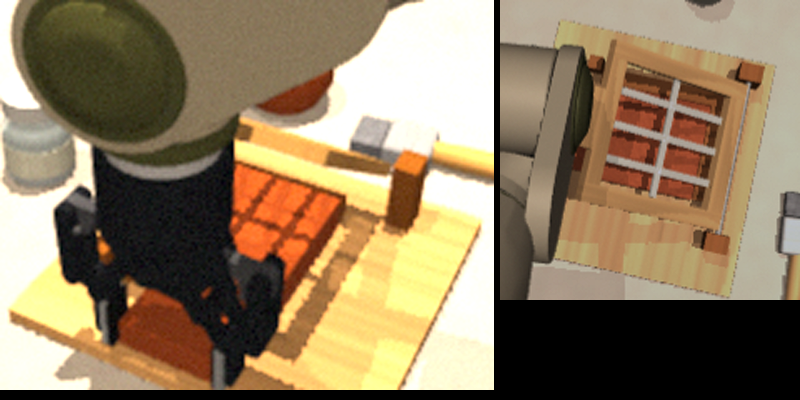

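The tile fills the frame opening in the top view. In the side view its back-right top corner is at about crop (345,200). I'll measure where that is.

```bash
python3 - <<'E'
from h import *
s=np.load("side3.npz");im=s["color"]
print("corner",w2j(onz(s,[(210+345/2.6,150+200/2.6)],.040)[0])*1e3)
for P in((50,-50),(46,-50),(50,-46)):print(P,proj(s,[*j2w(P[0]/1e3,P[1]/1e3),.04]).round(1))
# known references to calibrate bias: board corner, post tops, end-stop near end
print("stop end top (50,-50,30)",proj(s,[*j2w(.05,-.05),.03]).round(1),proj(s,[*j2w(.066,-.05),.03]).round(1))
hsv=cv2.cvtColor(im,cv2.COLOR_RGB2HSV)
for r in range(218,240,2):
    print(r,' '.join("%d,%d,%d"%tuple(hsv[r,c]) for c in range(328,352,2)))
E
```

```text
corner [ 46.2063496  -53.71601138]
(50, -50) [[341.6 225.1]]
(46, -50) [[340.8 226.4]]
(50, -46) [[339.6 224.5]]
stop end top (50,-50,30) [[341.1 229.3]] [[344.4 224.4]]
218 16,147,219 17,150,222 17,145,227 17,147,225 18,144,225 18,143,226 18,144,225 18,141,226 18,126,224 18,87,223 18,68,224 17,58,224
220 14,175,121 15,167,170 17,156,208 17,152,221 16,152,225 17,150,226 17,146,226 18,149,223 17,145,224 18,146,226 18,142,223 17,132,226
222 10,213,146 12,210,85 12,189,101 15,181,124 15,164,168 16,157,197 16,149,215 17,152,225 16,150,226 16,148,226 17,141,226 17,145,224
224 9,214,155 9,221,105 9,218,130 11,230,132 10,207,91 13,192,77 15,181,121 15,163,167 17,152,210 16,152,218 16,149,219 17,151,224
226 9,219,105 9,214,112 10,210,188 9,212,159 9,214,160 9,210,164 10,211,105 11,213,73 16,152,212 15,155,210 16,154,207 16,150,211
228 9,211,104 9,215,172 9,211,179 9,217,156 9,209,160 10,218,179 10,228,96 13,195,68 16,155,178 16,152,207 16,151,214 17,152,213
230 9,211,127 10,215,186 10,230,175 9,212,161 9,217,169 10,219,127 10,194,67 11,188,69 16,155,102 15,153,102 15,152,154 15,154,176
232 10,212,178 9,215,177 9,219,170 10,224,162 9,211,144 10,210,73 11,215,63 15,175,92 15,163,108 15,154,109 14,155,99 14,156,103
234 10,213,164 9,211,161 9,206,162 9,210,160 9,211,86 9,230,71 12,190,67 14,155,99 15,159,120 16,161,139 15,154,146 16,162,124
236 9,214,192 9,213,171 9,211,163 9,208,109 9,210,73 9,211,70 14,166,146 14,159,106 16,165,131 15,159,130 15,154,129 15,158,144
238 9,210,189 9,209,170 8,211,140 8,206,73 9,199,73 11,181,96 15,152,203 16,157,188 16,149,164 15,162,142 15,161,138 14,157,138
```

```bash
python3 - <<'E'
from workcell import observe
for i in range(3):
    s=observe();print(s["contact_force"].round(2),s["torque"].round(3))
E
```

```text
[ 0.75 19.44 -1.28] [ 3.017 -0.02   0.323]
[ 0.75 19.44 -1.28] [ 3.017 -0.02   0.323]
[ 0.75 19.44 -1.28] [ 3.017 -0.02   0.323]
```

Request:
carry_out --pt "0.001 0 0" --pt "0.002 0 0" --pt "0.003 0 0" --pt "0.004 0 0" --pt "0.005 0 0" --pt "0.006 0 0" --pt "0.006 0 0" --pt "0.006 0 0" --spin '[0, 0, 0, 0, 0, 0, 0, 0]'

```text
clock: 18.35
tcp_pos: [0.5869, 0.0741, 0.0373]
ee_rot: [0.771, 0.637, -0.0, -0.0]
contact_force: [-0.6, -0.1, -1.9]
gripper_width: 0.0705
gripper_force: 95.4
```

```bash
python3 - <<'E'
from workcell import observe
for i in range(3):
    s=observe();print(s["tcp_pos"],s["contact_force"].round(2),s["torque"].round(3))
E
```

```text
[0.58694842 0.07405508 0.03727027] [-0.6  -0.11 -1.92] [ 0.037 -0.047 -0.027]
[0.58694842 0.07405508 0.03727027] [-0.6  -0.11 -1.92] [ 0.037 -0.047 -0.027]
[0.58694842 0.07405508 0.03727027] [-0.6  -0.11 -1.92] [ 0.037 -0.047 -0.027]
```

Moment over force puts the contact about 153 mm below the wrist, which is tile height, so the push ended on the end stop and not the tab. Now around to confirm the y side.

Request:
carry_out --pt "0.045 0 0" --pt "0.045 -0.058 -0.02" --pt "0.03 -0.115 -0.04" --pt "0.01 -0.172 -0.05" --pt "-0.04 -0.188 -0.05" --pt "-0.085 -0.188 -0.05" --pt "-0.115 -0.188 -0.05" --pt "-0.117 -0.188 -0.03" --spin '[0, -0.18, -0.36, -0.54, -0.72, -0.9, -1.08, -1.26]'

```text
clock: 19.35
tcp_pos: [0.3811, -0.0075, 0.0681]
ee_rot: [0.257, 0.966, -0.0, 0.002]
contact_force: [-0.0, -0.4, -2.4]
gripper_width: 0.0708
gripper_force: 95.4
```

```bash
python3 - <<'E'
from h import *
from workcell import camera
go([*j2w(-.01,-.195),.038],JT+np.pi*1.5)
o=np.zeros((600,800,3),np.uint8)
for n,(y,x,h,w),f,dx in(("side",(205,245,80,110),4.5,0),("top",(195,235,110,90),3.3,500)):
    c=camera(n);np.savez(n+"4.npz",**c)
    a=cv2.resize(c["color"][y:y+h,x:x+w],None,fx=f,fy=f,interpolation=2);o[:a.shape[0],dx:dx+a.shape[1]]=a
cv2.imwrite("pics/m4.png",np.clip(o[:370]*1.7,0,255).astype(np.uint8)[:,:,::-1])
E
```

```text
t19.35 tcp [ 0.3811 -0.0075  0.0681] jig [  -8.2 -192.8] th 2.622 w 0.0708 F [-0.  -0.4 -2.4] -> slide [0.0028 0.001  0.0301] spin -0.331 dist 0.030
```

View pics/m4.png

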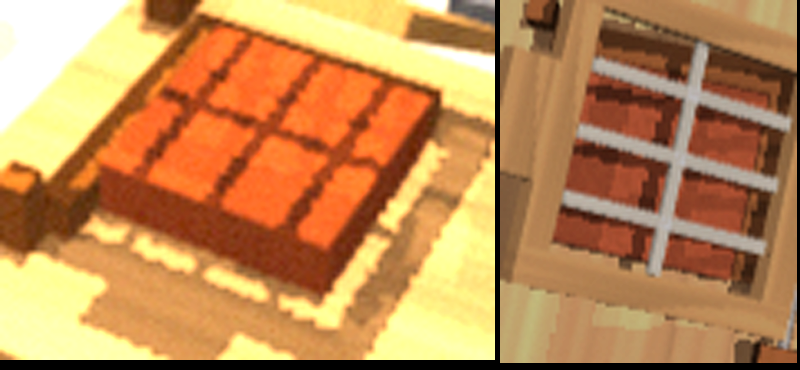

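The last picture shows the tile tight against both strips: no board is visible between it and the side stop (95,185)-(195,30) or the end stop (210,25)-(440,90). One gentle confirming +y push follows.

Request:
carry_out --pt "0.002 0.001 0.01" --pt "0.003 0.001 0.02" --pt "0.003 0.001 0.029" --pt "0.003 0.001 0.029" --pt "0.003 0.001 0.029" --pt "0.003 0.001 0.029" --pt "0.003 0.001 0.029" --pt "0.003 0.001 0.029" --spin '[-0.17, -0.331, -0.331, -0.331, -0.331, -0.331, -0.331, -0.331]'

```text
clock: 20.45
tcp_pos: [0.3783, -0.0032, 0.0384]
ee_rot: [0.096, 0.995, -0.0, 0.0]
contact_force: [-1.3, -0.1, -1.7]
gripper_width: 0.0703
gripper_force: 95.3
```

```bash
python3 -c "
from h import *
go([*j2w(-.01,-.1206),.038],JT+np.pi*1.5)"
```

```text
t20.45 tcp [ 0.3783 -0.0032  0.0384] jig [ -11.9 -196.4] th 2.949 w 0.0703 F [-1.3 -0.1 -1.7] -> slide [-0.0758 -0.0016  0.0004] spin -0.004 dist 0.076
```

Request:
carry_out --pt "-0.03 -0.001 0.001" --pt "-0.055 -0.001 0.001" --pt "-0.067 -0.001 0.001" --pt "-0.07 -0.001 0.001" --pt "-0.072 -0.001 0.001" --pt "-0.074 -0.001 0.001" --pt "-0.076 -0.001 0.001" --pt "-0.0775 -0.001 0.001" --spin '[0, 0, 0, 0, 0, 0, 0, 0]'

```text
clock: 21.45
tcp_pos: [0.4528, -0.0184, 0.0369]
ee_rot: [0.096, 0.995, 0.0, -0.002]
contact_force: [-9.1, 3.4, -1.0]
gripper_width: 0.0699
gripper_force: 95.6
```

```bash
python3 -c "
from h import *
go([*j2w(-.01,-.1206),.038],JT+np.pi*1.5)"
```

```text
t21.45 tcp [ 0.4528 -0.0184  0.0369] jig [ -10.9 -120.3] th 2.950 w 0.0699 F [-9.1  3.4 -1. ] -> slide [ 0.0003 -0.0009 -0.0011] spin -0.002 dist 0.001
```

```bash
python3 -c "
from h import *
go([.42,.25,.09],2.1)"
```

```text
t21.45 tcp [ 0.4528 -0.0184  0.0369] jig [ -10.9 -120.3] th 2.950 w 0.0699 F [-9.1  3.4 -1. ] -> slide [ 0.0834  0.2573 -0.0527] spin 0.850 dist 0.276
```

Request:
carry_out --pt "0.045 0 0" --pt "0.08 0.02 -0.03" --pt "0.083 0.075 -0.053" --pt "0.083 0.13 -0.053" --pt "0.083 0.185 -0.053" --pt "0.083 0.235 -0.053" --pt "0.083 0.257 -0.053" --pt "0.083 0.257 -0.053" --spin '[0, 0, 0.17, 0.34, 0.51, 0.68, 0.85, 0.85]'

```text
clock: 22.45
tcp_pos: [0.4219, 0.2513, 0.0903]
ee_rot: [0.498, 0.867, 0.001, 0.0]
contact_force: [-0.3, 0.1, -1.6]
gripper_width: 0.0706
gripper_force: 95.4
```

Request:
carry_out --pt "0 0 0.03" --pt "0 0 0.05" --pt "0 0 0.06" --pt "0 0 0.064" --pt "0 0 0.066" --pt "0 0 0.068" --pt "0 0 0.068" --pt "0 0 0.068" --spin '[0, 0, 0, 0, 0, 0, 0, 0]'

```text
clock: 23.45
tcp_pos: [0.4221, 0.2494, 0.0228]
ee_rot: [0.498, 0.867, 0.0, 0.0]
contact_force: [1.2, 0.5, 2.1]
gripper_width: 0.0706
gripper_force: 95.9
```

Touching down; release, then rise.

Request:
carry_out --pt "0 0 0" --pt "0 0 0" --pt "0 0 0" --pt "0 0 0" --pt "0 0 0" --pt "0 0 0" --pt "0 0 0" --pt "0 0 0" --spin '[0, 0, 0, 0, 0, 0, 0, 0]' --jaw 0.085

```text
clock: 24.45
tcp_pos: [0.4217, 0.2492, 0.0223]
ee_rot: [0.498, 0.867, -0.0, -0.0]
contact_force: [0.0, 0.3, 0.1]
gripper_width: 0.0853
gripper_force: 0.0
```

Request:
carry_out --pt "0 0 -0.02" --pt "0 0 -0.06" --pt "0 0 -0.12" --pt "0 0 -0.18" --pt "0 0 -0.21" --pt "0 0 -0.21" --pt "0 0 -0.21" --pt "0 0 -0.21" --spin '[0, 0, 0, 0, 0, 0, 0, 0]'

```text
clock: 25.45
tcp_pos: [0.4213, 0.249, 0.231]
ee_rot: [0.498, 0.867, -0.001, -0.001]
contact_force: [-0.2, -0.5, -0.7]
gripper_width: 0.0851
gripper_force: 0.0
```

```bash
python3 -c "
from h import *
a=.63
print('tab',.082-.185*np.cos(a)+.005*np.sin(a),.051+.185*np.sin(a)+.005*np.cos(a))
go([*j2w(-.068,0),.23],JT+np.pi/2)
go([*j2w(-.068,0),.23],JT+np.pi)"
```

```text
tab -0.06453936524803675 0.1640319177608806
t25.45 tcp [0.4213 0.249  0.231 ] jig [-267.7 -201.4] th 2.099 w 0.0851 F [-0.2 -0.5 -0.7] -> slide [-0.2829  0.0205  0.0008] spin 2.288 dist 0.284
t25.45 tcp [0.4213 0.249  0.231 ] jig [-267.7 -201.4] th 2.099 w 0.0851 F [-0.2 -0.5 -0.7] -> slide [-0.2829  0.0205  0.0008] spin 0.717 dist 0.284
```

Request:
carry_out --pt "-0.05 0.003 0" --pt "-0.1 0.007 0" --pt "-0.15 0.01 0" --pt "-0.2 0.014 0" --pt "-0.25 0.018 0" --pt "-0.283 0.02 0" --pt "-0.283 0.02 0.005" --pt "-0.283 0.02 0.01" --spin '[0.12, 0.24, 0.36, 0.48, 0.6, 0.717, 0.717, 0.717]' --jaw 0 --grip_force 20

```text
clock: 26.45
tcp_pos: [0.5812, 0.0155, 0.2212]
ee_rot: [0.77, 0.638, -0.0, -0.001]
contact_force: [0.5, -0.5, -0.6]
gripper_width: -0.0002
gripper_force: 0.0
```

```bash
python3 -c "
from h import *
go([*j2w(-.068,0),.2],JT+np.pi)
for a in np.arange(.65,-.04,-.05): print('%.2f'%a,(.082-.185*np.cos(a)+.005*np.sin(a)).round(4),(.051+.185*np.sin(a)+.005*np.cos(a)+.025).round(4))"
```

```text
t26.45 tcp [0.5812 0.0155 0.2212] jig [-68.3  -0.5] th 1.384 w -0.0002 F [ 0.5 -0.5 -0.6] -> slide [-0.0003  0.0006  0.0212] spin 0.002 dist 0.021
0.65 -0.0622 0.1919
0.60 -0.0679 0.1846
0.55 -0.0731 0.177
0.50 -0.078 0.1691
0.45 -0.0824 0.161
0.40 -0.0864 0.1526
0.35 -0.0901 0.1441
0.30 -0.0933 0.1354
0.25 -0.096 0.1266
0.20 -0.0983 0.1177
0.15 -0.1002 0.1086
0.10 -0.1016 0.0994
0.05 -0.1025 0.0902
-0.00 -0.103 0.081
```

Request:
carry_out --pt "0 0 0.015" --pt "0 0 0.024" --pt "0 0 0.03" --pt "0.001 0 0.036" --pt "0.004 0 0.042" --pt "0.007 0 0.048" --pt "0.01 0 0.053" --pt "0.013 0 0.058" --spin '[0, 0, 0, 0, 0, 0, 0, 0]'

```text
clock: 27.45
tcp_pos: [0.5842, 0.0277, 0.1639]
ee_rot: [0.77, 0.637, -0.0, 0.0]
contact_force: [-0.8, -1.6, 0.7]
gripper_width: 0.0003
gripper_force: 0.5
```

Request:
carry_out --pt "0.002 0 0.005" --pt "0.004 0 0.01" --pt "0.006 0 0.015" --pt "0.008 0 0.02" --pt "0.01 0 0.025" --pt "0.012 0 0.03" --pt "0.013 0 0.035" --pt "0.015 0 0.04" --spin '[0, 0, 0, 0, 0, 0, 0, 0]'

```text
clock: 28.45
tcp_pos: [0.587, 0.0424, 0.1239]
ee_rot: [0.771, 0.637, -0.0, -0.0]
contact_force: [-0.1, -1.6, 0.9]
gripper_width: 0.0002
gripper_force: 0.5
```

```bash
python3 -c "
from h import *
go([*j2w(-.103,0),.081],JT+np.pi)"
```

```text
t28.45 tcp [0.587  0.0424 0.1239] jig [-95.8   0.1] th 1.382 w 0.0002 F [-0.1 -1.6  0.9] -> slide [ 0.0072 -0.0001  0.0429] spin 0.000 dist 0.044
```

Request:
carry_out --pt "0.002 0 0.006" --pt "0.003 0 0.012" --pt "0.004 0 0.018" --pt "0.005 0 0.023" --pt "0.006 0 0.028" --pt "0.0065 0 0.032" --pt "0.007 0 0.036" --pt "0.007 0 0.039" --spin '[0, 0, 0, 0, 0, 0, 0, 0]'

```text
clock: 29.45
tcp_pos: [0.5883, 0.0494, 0.0851]
ee_rot: [0.77, 0.637, 0.0, -0.0]
contact_force: [-0.1, -0.4, -0.2]
gripper_width: -0.0001
gripper_force: 0.5
```

Request:
carry_out --pt "0 0 0.001" --pt "0 0 0.002" --pt "0 0 0.003" --pt "0 0 0.004" --pt "0 0 0.005" --pt "0 0 0.005" --pt "0 0 0.005" --pt "0 0 0.005" --spin '[0, 0, 0, 0, 0, 0, 0, 0]'

```text
clock: 30.45
tcp_pos: [0.5884, 0.0493, 0.081]
ee_rot: [0.77, 0.637, 0.0, 0.0]
contact_force: [-3.1, 0.6, 6.5]
gripper_width: -0.0
gripper_force: 3.5
```

Request:
carry_out --pt "0 0 0.001" --pt "0 0 0.0015" --pt "0 0 0.002" --pt "0 0 0.002" --pt "0 0 0.002" --pt "0 0 0.002" --pt "0 0 0.002" --pt "0 0 0.002" --spin '[0, 0, 0, 0, 0, 0, 0, 0]'

```text
clock: 31.45
tcp_pos: [0.5885, 0.0493, 0.0808]
ee_rot: [0.77, 0.638, 0.0, 0.0]
contact_force: [-9.1, 0.7, 22.1]
gripper_width: 0.0001
gripper_force: 11.2
```

Request:
carry_out --pt "0 0 -0.005" --pt "0 0 -0.02" --pt "0 0 -0.05" --pt "0.05 0 -0.1" --pt "0.1 0 -0.12" --pt "0.15 0 -0.12" --pt "0.15 0 -0.12" --pt "0.15 0 -0.12" --spin '[0, 0, 0, 0, 0, 0, 0, 0]'

```text
clock: 32.45
tcp_pos: [0.6163, 0.1962, 0.1984]
ee_rot: [0.771, 0.637, -0.0, 0.0]
contact_force: [0.3, -0.4, 0.4]
gripper_width: 0.0
gripper_force: 0.0
```

```bash
python3 - <<'E'
from h import *
from workcell import camera
t=camera("top");s=camera("side");np.savez("t5.npz",**t);np.savez("s5.npz",**s)
go([*j2w(-.2,0),.2])
# tile colour through the frame openings (top view), and the tab/frame height by the side view
for n,c in(("top",t),("side",s)):
    hsv=cv2.cvtColor(c["color"],cv2.COLOR_RGB2HSV)
    poly=proj(c,[[*j2w(x,y),.04] for x,y in((-.075,-.08),(.075,-.08),(.075,.08),(-.075,.08))]).astype(int)
    roi=np.zeros(hsv.shape[:2],np.uint8);cv2.fillPoly(roi,[poly],255)
    m=cv2.inRange(hsv,(0,190,60),(11,255,255))&roi;v=np.argwhere(m)[:,::-1]
    if n=="top":
        J=np.array([w2j(p) for p in onz(c,v.astype(float),.04)])*1e3
        print("tile seen, jig x %.0f..%.0f y %.0f..%.0f (1-99%%)"%(*np.percentile(J[:,0],[1,99]),*np.percentile(J[:,1],[1,99])))
    # frame wood outline corners expected when lowered
    P=proj(c,[[*j2w(x,y),.056] for x,y in((-.09,.075),(-.09,-.075),(-.116,.028),(-.116,-.028))]).round(1);print(n,"expected lowered",P.tolist())
    for p in P:
        x,y=p.astype(int);g=cv2.cvtColor(c["color"],cv2.COLOR_RGB2GRAY)[y-10:y+11,x-10:x+11]
        k=cv2.goodFeaturesToTrack(g,3,.1,4);print("  corners near",(k.reshape(-1,2)+[x-10,y-10]).tolist() if k is not None else None)
cr=cv2.resize(s["color"][150:330,200:420],None,fx=2.3,fy=2.3);cv2.imwrite("pics/s5.png",cr[:,:,::-1])
E
```

```text
t32.55 tcp [0.6164 0.1955 0.1984] jig [-251.7    0.3] th 1.381 w -0.0003 F [-0.7 -0.5 -0.4] -> slide [-0.0517 -0.0002 -0.0015] spin 0.000 dist 0.052Traceback (most recent call last):
  File "<stdin>", line 12, in <module>
  File "h.py", line 10, in onz
    o,d=ray(c,p,E);return o+d*((z-o[2])/d[:,2])[:,None]
        ~~~^^^^^^^
  File "h.py", line 6, in ray
    u=cv2.undistortPoints(np.array(p,float).reshape(-1,1,2),c["mtx"],c["D"]).reshape(-1,2)
      ~~~~~~~~~~~~~~~~~~~^^^^^^^^^^^^^^^^^^^^^^^^^^^^^^^^^^^^^^^^^^^^^^^^^^^
cv2.error: OpenCV(4.12.0) /io/opencv/modules/calib3d/src/undistort.dispatch.cpp:347: error: (-215:Assertion failed) CV_IS_MAT(_src) && CV_IS_MAT(_dst) && (_src->rows == 1 || _src->cols == 1) && (_dst->rows == 1 || _dst->cols == 1) && _src->cols + _src->rows - 1 == _dst->rows + _dst->cols - 1 && (CV_MAT_TYPE(_src->type) == CV_32FC2 || CV_MAT_TYPE(_src->type) == CV_64FC2) && (CV_MAT_TYPE(_dst->type) == CV_32FC2 || CV_MAT_TYPE(_dst->type) == CV_64FC2) in function 'cvUndistortPointsInternal'
```

```bash
python3 - <<'E'
from h import *
t=np.load("t5.npz");t4=np.load("top4.npz")
for nm,c in(("now",t),("before lowering",t4)):
    hsv=cv2.cvtColor(c["color"],cv2.COLOR_RGB2HSV)
    for y in(-.03,.0,.03):
        P=[[*j2w(x,y),.04] for x in np.arange(-.06,.075,.012)]
        print(nm,y,[tuple(int(v) for v in hsv[int(round(q[1])),int(round(q[0]))]) for q in proj(c,P)])
s=np.load("s5.npz");g=cv2.cvtColor(s["color"],cv2.COLOR_RGB2GRAY)
P=proj(s,[[*j2w(x,y),.056] for x,y in((-.09,.075),(-.09,-.075),(-.116,.028),(-.116,-.028))])
for p in P:
    x,y=p.astype(int);k=cv2.goodFeaturesToTrack(g[y-10:y+11,x-10:x+11],3,.1,4)
    print(p.round(1),None if k is None else (k.reshape(-1,2)+[x-10,y-10]).tolist())
E
```

```text
now -0.03 [(115, 23, 136), (113, 23, 135), (113, 23, 136), (113, 23, 135), (115, 23, 136), (115, 21, 134), (113, 23, 135), (115, 21, 135), (113, 23, 135), (113, 23, 135), (22, 110, 121), (18, 123, 120)]
now 0.0 [(114, 19, 134), (114, 20, 126), (115, 21, 135), (115, 21, 135), (113, 23, 136), (120, 14, 124), (115, 21, 135), (117, 20, 127), (113, 23, 135), (120, 16, 125), (22, 113, 122), (17, 129, 121)]
now 0.03 [(13, 95, 83), (2, 49, 98), (165, 18, 115), (2, 47, 70), (120, 16, 124), (0, 43, 96), (124, 17, 107), (7, 109, 70), (155, 14, 109), (8, 57, 49), (21, 114, 121), (23, 109, 122)]
before lowering -0.03 [(15, 138, 107), (15, 138, 102), (15, 35, 102), (16, 31, 91), (16, 26, 107), (15, 29, 107), (8, 9, 110), (15, 29, 106), (16, 31, 106), (15, 29, 107), (18, 28, 108), (15, 137, 104)]
before lowering 0.0 [(15, 139, 112), (14, 141, 98), (8, 188, 42), (8, 190, 43), (8, 188, 57), (8, 185, 55), (11, 75, 85), (8, 185, 55), (10, 49, 78), (11, 80, 64), (18, 35, 96), (15, 140, 104)]
before lowering 0.03 [(15, 138, 107), (14, 137, 110), (7, 188, 42), (8, 184, 43), (8, 188, 53), (7, 184, 54), (7, 148, 62), (7, 188, 72), (7, 183, 57), (10, 188, 38), (15, 133, 69), (14, 136, 105)]
[241.9 241.8] [[242.0, 242.0], [232.0, 248.0], [245.0, 248.0]]
[323.1 273.2] [[317.0, 277.0], [321.0, 272.0], [328.0, 279.0]]
[257.5 260.9] [[256.0, 260.0], [262.0, 252.0]]
[288.3 273.3] [[286.0, 273.0], [292.0, 275.0], [295.0, 268.0]]
```

```bash
python3 - <<'E'
from h import *
c=np.load("t5.npz");hsv=cv2.cvtColor(c["color"],cv2.COLOR_RGB2HSV)
def line(f):
    P=[[*j2w(*f(u)),.04] for u in np.arange(-.074,.08,.004)];Q=proj(c,P)
    return ' '.join("%d:%d/%d/%d"%(round((-.074+.004*i)*1e3),*hsv[int(round(q[1])),int(round(q[0]))]) for i,q in enumerate(Q))
for y in(-.02,.018,.05):print("y",y,line(lambda u:(u,y)))
for x in(-.03,.03):print("x",x,line(lambda u:(x,u)))
E
```

```text
y -0.02 -74:15/128/120 -70:14/125/120 -66:14/129/113 -62:16/120/121 -58:16/120/121 -54:13/129/71 -50:8/183/92 -46:7/183/102 -42:7/180/105 -38:7/180/105 -34:8/181/107 -30:7/182/108 -26:7/181/103 -22:8/183/102 -18:8/181/107 -14:7/179/108 -10:113/23/135 -6:117/21/135 -2:8/181/107 2:8/182/101 6:7/181/104 10:8/180/106 14:7/180/102 18:7/181/104 22:7/181/110 26:7/182/105 30:7/181/103 34:8/180/106 38:7/181/104 42:7/183/102 46:8/182/101 50:11/175/89 54:11/173/50 58:23/108/120 62:21/115/122 66:19/122/121 70:18/124/121 74:17/125/120 78:16/119/94
y 0.018 -74:15/125/120 -70:15/125/120 -66:14/130/114 -62:13/130/110 -58:14/125/114 -54:14/139/55 -50:8/180/88 -46:7/179/104 -42:8/183/102 -38:8/180/106 -34:8/179/107 -30:8/181/107 -26:8/180/106 -22:7/180/102 -18:8/181/104 -14:8/182/105 -10:110/17/132 -6:129/14/125 -2:7/181/103 2:7/180/106 6:8/183/106 10:7/181/104 14:8/180/106 18:8/183/103 22:8/180/105 26:8/182/105 30:7/179/104 34:8/183/106 38:8/179/108 42:8/180/106 46:8/183/102 50:11/172/95 54:12/177/52 58:22/113/106 62:21/117/122 66:17/126/121 70:19/122/121 74:22/113/122 78:16/68/71
y 0.05 -74:15/126/1
[... 890 characters left out ...]
4:114/19/134 38:2/65/113 42:8/180/106 46:8/180/106 50:9/178/90 54:12/177/78 58:12/181/55 62:17/129/113 66:18/124/121 70:18/124/121 74:19/122/121 78:22/111/122
x 0.03 -74:17/122/109 -70:23/112/121 -66:19/120/121 -62:19/122/121 -58:21/114/121 -54:15/125/120 -50:12/146/77 -46:8/180/106 -42:8/180/102 -38:8/181/93 -34:169/29/96 -30:115/21/135 -26:8/163/105 -22:7/181/104 -18:8/181/104 -14:7/181/104 -10:7/181/104 -6:7/179/104 -2:116/17/117 2:115/21/136 6:6/133/107 10:8/182/105 14:7/183/103 18:7/179/104 22:7/182/105 26:7/183/95 30:133/16/110 34:114/19/134 38:5/101/109 42:7/181/103 46:7/182/108 50:10/174/85 54:11/175/86 58:11/176/61 62:19/124/97 66:23/106/123 70:19/120/121 74:19/120/121 78:20/116/121
```

The tile runs straight into both stop strips at +50 in x and y, square at both lines checked. The frame is down on its rest, so I hand the job in.

```bash
python3 -c "
from workcell import close_job
print(close_job())"
```

```text
the job is handed in; nothing more can be done
None
```

The tile is home against both stops and the frame is lowered onto its rest, checked from camera measurements and contact forces (no verdict came back when I handed it in); to reach under the frame I pushed with the small loose tile, which now lies on the table left of the jig.

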